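# Pop open a push-to-open bench cupboard

## Task

Open the lower of the two bench cupboards, the one with the slatted door: press the upper free corner of its handleless door (the side away from the hinges) inwards with the fingertips until the push catch lets go, then take the fingers away so that the door springs ajar on its own. Then reach behind its free edge and push the door wide open with the outside of the fingers, about square to the cupboard, and leave it standing so. Do not pinch the door, leave the taller plain cupboard shut without pressing it, and do not move or lift anything else on the worktop.

Things in the scene. Friction and masses are not known exactly. Their poses are not given: they have to be found in the camera images.
- vent_cupboard: white steel bench cupboard, 110 mm deep (x) x 160 wide (y) x 160 high, fixed to the worktop; origin at the centre of its underside, its door side faces its own -x (roughly towards the robot), z up. The lower of the two, to be opened: four horizontal slats on its door below 105 mm, a flat round cap on its top; hinges on the left as seen from the robot (the cupboard's +y side), free edge on the right (-y). Which side of the worktop it stands on varies.
- vent_door (a joint): angle in rad of the slatted door: 0 shut, positive open (free edge goes to the cupboard's -x, then +y), negative pressed in (stop at -0.055). Pressing the free edge in 6 mm (to -0.04; about 4 N there) frees the catch for good; let go, a spring pushes it to about 0.5 (free edge 75 mm out). From there it swings with slight friction, stays where left, stops at 1.7
- vent_door_press (a point): point on the flat outer face of the slatted door, 130 mm above the worktop, 132 mm from the hinge line and 22 mm from the free edge: the place to press. It moves with the door, and so do its axes: -x points out of the outer face, -y from hinge to free edge
- vent_door_hinge (a point): point on the vertical hinge line of the slatted door, at the door's inner face, 130 mm above the worktop (cupboard frame: x -64 mm, y +77 mm). The door is 154 mm wide from here to its free edge, 12 mm thick; its top edge is 152 mm and its bottom edge 12 mm above the worktop
- plain_cupboard: white steel bench cupboard, 110 mm deep (x) x 160 wide (y) x 210 high, fixed to the worktop; origin at the centre of its underside, its door side faces its own -x (roughly towards the robot), z up. The taller of the two, with a plain flat door and flat top, hinged on the same side; to be left shut.
- plain_door (a joint): hinge angle in rad of the plain door: 0 = shut, positive = open, negative = pressed in; it has the same catch
- bottle_amber: brown screw-cap laboratory bottle, 50 mm across, 108 mm tall; loose, to be left alone; origin at the centre of its underside
- marker_black: black felt marker lying on the worktop, 138 mm long; loose, to be left alone; origin at the centre of its underside
- tip_box_c: closed pipette tip box, 89 x 122 x 67 mm tall; loose, to be left alone; origin at the centre of its underside
- label_tape: roll of label tape lying flat, 80 mm across, 19 mm high; loose, to be left alone; origin at the centre of its underside
- plate_b: white well plate, 85 x 128 x 14 mm; loose, to be left alone; origin at the centre of its underside
- beaker_small: small glass beaker, 48 mm across, 60 mm tall; loose, to be left alone; origin at the centre of its underside

How it is judged:
By the outcome, as a careful person would: the job done as asked, in the order asked, and still so for the second after the job is handed in, with the robot touching nothing.
It also fails if it takes over 64 s, if anything falls off the work surface, if the arm or the gripper's body presses on something with over 40 N, if the wrist force passes 120 N, or if a joint passes its speed limit or range.

## Robot

A 6-joint arm with a two-finger parallel gripper is mounted at the origin on a cart in front of the work surface, level with it; the furniture and walls round the work are solid. World frame = base frame: x ahead of the robot, y to its left, z up, the work surface at z = 0. Lengths are in m, angles in rad, forces in N, time in s.
With the tool pointing down it reaches from about 0.375 to 0.975 m from the base axis. Payload 3.8 kg.
Tool frame: the origin (TCP) lies at the very end of the fingers, on their centre line; the grasp point (between the pads) lies 19 mm behind it (bot.grip_point_offset is the distance from the TCP to the grasp point, in m); z points along the fingers, x is the direction in which the jaws open and shut, and the axes are right-handed (so a half turn about z gives the same grasp; the last joint's range is limited). The gripper opens to 85 mm and grips with 20 to 120 N. Pads are 22 mm wide; open, the fingers measure 114 mm over their backs; the gripper's body (76 mm by 85 mm) begins 54 mm behind the grasp point. The pads swing forward as they close: fully open they stand 13 mm farther back than shut.
Start: joints at [-1.366, 0.264, 1.604, -0, 1.274, -0.037], TCP at [0.162, -0.655, 0.231] pointing down, gripper open.
Joint ranges: [-2.63, 2.63], [-0.94, 2.18], [0.31, 2.57], [-1.31, 4.45], [0, 2.66], [-2.55, 2.55]. Speed limits (rad/s): [2.57, 2.57, 3.14, 3.14, 3.14, 3.14].

## Interface

Orientations are given as a rotation vector (axis times angle).
In Python, from workcell import bot, read_camera gives the robot as it stands.
- The arm moves only by the tool arm_command, never from a script. Its argument "rows" is a list of rows, each an object with "delta_rot": the turn, a rotation vector about the tool's x, y, z in rad, a list of three; "xyz": the shift along the tool's x, y, z in m, a list of three; "gripper": the finger opening in m, from 0 to 0.0854. A call has 1 to 12 rows; each row shifts and turns the commanded pose from where the row before left it, along the tool's axes as they then stand; what a row does not reach is not made up. A row lasts 1/10 s, in which the tool goes at most 50 mm and 8.59 degrees, less where a joint would pass 70% of its speed; a pose out of reach is approached as far as the arm can. A call is refused whole if a number of a shift passes 0.05 or a number of a turn 0.15, either way. A call with a gripper value outside its range is refused whole. The fingers move at their own pace and stop on an object; "force" is the grip in N (left out, the last holds). Time passes only in rows, so rows that do not move let the fingers close. It gives the time, the measured TCP pose, the force and the opening at its end, in the units of the state.
- bot.read_state(): the state, without advancing time (a new reading comes with each control period).
- read_camera(name): name is "scene" or "top"; returns a dict with "pixels" (480x640x3 uint8, red, green, blue), "range_z" (480x640 float32, m along the optical axis (not along the pixel's ray), 0 where there is no reading), "intrinsics" (3x3 intrinsics, pixels), "dist_coeffs" ([k1, k2, p1, p2, k3] as OpenCV has them; the pictures are not rectified), "camera_from_world" (4x4, takes a point from world to camera coordinates). Camera axes: x right, y up, looking along -z (the intrinsics and any distortion apply to the point x, -y, -z); pixel columns grow to the right and rows downward; lengths in m; the calibration is good to about 2 mm. A picture is of the moment at which its call begins.
- bot.finish_job(): hands the job in, once; it reports no verdict.
The state is a dict: "time": time; "q": joint angles; "joint_vel": joint speeds; "joint_torque": joint torques, N m; "tool_pos": TCP position; "tcp_rot": TCP orientation; "wrist_force": force on the tool from outside, world axes, zero at the start; "torque": the same for the moment, N m; "width": opening from 0.0 (shut) to 1.0 (fully open).
Only numpy, scipy, OpenCV 4.12 (cv2) and the standard library are available. Lean on these libraries where they do the work, as an engineer would, in place of code of your own. Each camera call takes 0.05 s, during which the arm holds its last target.

## Working session

There is one attempt and no reset: what is moved stays moved. The work goes in short steps, Python scripts to look and compute and a tool call to move; the robot and the scene stay as the last step left them, time stands still between calls to the robot, and variables do not carry over. Pictures are saved under pics/ and viewed, and the job is handed in when it is done.

Besides the shell and the picture viewer there is one more tool, called as a command line: name --argument value ..., lists and objects as JSON in quotes. arm_command: Moves the arm, as the interface text tells. Its arguments: {"type":"object","properties":{"rows":{"type":"array","items":{"type":"object","properties":{"delta_rot":{"type":"array","items":{"type":"number"}},"xyz":{"type":"array","items":{"type":"number"}},"gripper":{"type":"number"}}}},"force":{"type":"number"}},"required":["rows"]}

```bash
mkdir -p pics; ls
python3 - <<'E'
from workcell import bot, read_camera
import cv2,numpy as np
for n in("scene","top"):
    c=read_camera(n); cv2.imwrite(f"pics/{n}0.png",c["pixels"][:,:,::-1]); print(n,c["intrinsics"],c["dist_coeffs"],c["camera_from_world"])
    np.savez(f"{n}0.npz",**{k:np.array(v) for k,v in c.items()})
s=bot.read_state();print(s)
E
```

```text
pics
scene [[440.71700291   0.         319.7093466 ]
 [  0.         440.71700291 240.77697014]
 [  0.           0.           1.        ]] [-0.04112938  0.          0.          0.          0.        ] [[-0.43905804 -0.89842389  0.00790891  0.19626217]
 [ 0.44642832 -0.21051258  0.86970467 -0.29418016]
 [-0.77969853  0.38538158  0.49350911 -0.93095615]
 [ 0.          0.          0.          1.        ]]
top [[558.25637213   0.         330.77397212]
 [  0.         558.25637213 234.8153399 ]
 [  0.           0.           1.        ]] [-0.02099734  0.          0.          0.          0.        ] [[-4.30540638e-03 -9.99769315e-01  2.10423248e-02 -7.25014306e-03]
 [ 9.91624224e-01 -1.55214675e-03  1.29147164e-01 -5.00506442e-01]
 [-1.29084711e-01  2.14221100e-02  9.91402154e-01 -1.58048202e+00]
 [ 0.00000000e+00  0.00000000e+00  0.00000000e+00  1.00000000e+00]]
{'time': 0.1, 'q': array([-1.36589327e+00,  2.64722879e-01,  1.60528114e+00,  4.37377478e-05,
        1.27374183e+00, -3.69199665e-02]), 'joint_vel': array([-0.00050025, -0.00124697, -0.0025482 , -0.0005635 , -0.00136076,
       -0.00065475]), 'joint_torque': array([ 5.18207125e-04, -5.16708505e+01, -3.68590236e+01, -7.19544983e-05,
        6.30070412e-03,  5.69431188e-05]), 'tool_pos': array([ 0.16150174, -0.65467746,  0.23003259]), 'tcp_rot': array([-2.47203461,  1.93641784,  0.00254027]), 'wrist_force': array([-0.56810003,  0.05080257,  0.24247606]), 'torque': array([-0.00101615,  0.0058937 , -0.02777312]), 'width': 0.9972918507741283}
```

View pics/scene0.png

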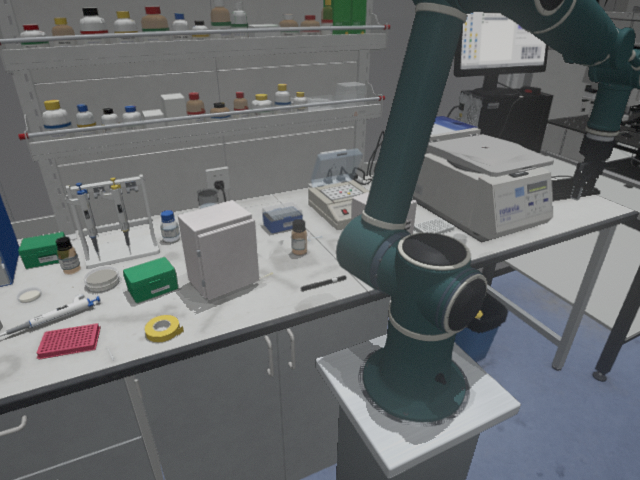

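View pics/top0.png

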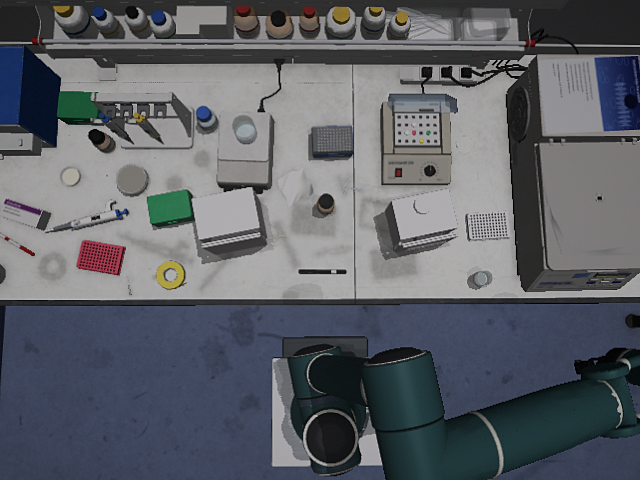

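The scene view shows the tall plain cupboard at (220,250), and the arm hides the vent cupboard. In the top view the vent cupboard, with its round cap, is at (421,220). The beaker (480,280), plate (488,226), amber bottle (326,203) and marker (322,271) are nearby.

```bash
cat > h.py <<'E'
import numpy as np,cv2
def pts(c,uv=None):
    K=c["intrinsics"];D=c["dist_coeffs"];T=c["camera_from_world"];Z=c["range_z"]
    if uv is None:
        v,u=np.mgrid[0:480,0:640];uv=np.c_[u.ravel(),v.ravel()]
    uv=np.array(uv,float)
    n=cv2.undistortPoints(uv.reshape(-1,1,2),K,D).reshape(-1,2)
    z=Z[uv[:,1].astype(int),uv[:,0].astype(int)]
    pc=np.c_[n[:,0]*z,-n[:,1]*z,-z]
    return (pc-T[:3,3])@T[:3,:3], z
def ray(c,uv,h):
    K=c["intrinsics"];D=c["dist_coeffs"];T=c["camera_from_world"]
    n=cv2.undistortPoints(np.array(uv,float).reshape(-1,1,2),K,D).reshape(-1,2)
    d=np.c_[n[:,0],-n[:,1],-np.ones(len(n))]@T[:3,:3]; o=-T[:3,3]@T[:3,:3]
    return o+d*((h-o[2])/d[:,2])[:,None]
E
python3 - <<'E'
import numpy as np,cv2
from h import *
c=dict(np.load("top0.npz"))
P,z=pts(c);P=P.reshape(480,640,3)
sub=P[170:270,370:470].reshape(-1,3)
m=(sub[:,2]>.15)&(sub[:,2]<.175);s=sub[m];print(m.sum(),s.min(0),s.max(0),np.median(s,0))
r=cv2.minAreaRect(s[:,:2].astype(np.float32));print(r,cv2.boxPoints(r))
mm=sub[:,2]>.148
for lo,hi in((.148,.153),(.153,.157),(.157,.162),(.162,.17)): 
  q=sub[(sub[:,2]>lo)&(sub[:,2]<=hi)];print(lo,len(q)); 
  if len(q)>5: r=cv2.minAreaRect(q[:,:2].astype(np.float32));print(r,cv2.boxPoints(r))
# obstacles
for n,b in dict(beaker=(465,495,262,295),plate=(465,512,208,245),bottle=(312,340,190,218),marker=(295,350,262,280),plain=(190,270,180,265),box=(305,360,115,165),centrif=(505,640,40,300),heater=(378,460,90,190)).items():
  q=P[b[2]:b[3],b[0]:b[1]].reshape(-1,3);q=q[(q[:,2]>.008)&(q[:,2]<.4)];print(n,q.min(0).round(3),q.max(0).round(3))
im=c["pixels"][160:300,360:520,::-1];cv2.imwrite("pics/crop.png",cv2.resize(im,None,fx=5,fy=4.2,interpolation=2)[:600,:800])
E
```

```text
2569 [ 0.45388997 -0.34595613  0.15001361] [ 0.61062067 -0.16833289  0.17498812] [ 0.53665635 -0.25638516  0.16018401]
((0.5321243405342102, -0.2593197524547577), (0.13312092423439026, 0.16218632459640503), 11.500297546386719) [[ 0.45073235 -0.19312501]
 [ 0.483068   -0.35205522]
 [ 0.61351633 -0.3255145 ]
 [ 0.5811807  -0.16658428]]
0.148 183
((0.5319107174873352, -0.25976425409317017), (0.13279737532138824, 0.16191475093364716), 12.225545883178711) [[ 0.44987425 -0.19470349]
 [ 0.48416147 -0.35294625]
 [ 0.61394715 -0.32482502]
 [ 0.57965994 -0.16658226]]
0.153 417
((0.5313539505004883, -0.25939279794692993), (0.13214072585105896, 0.16188767552375793), 12.050336837768555) [[ 0.44984072 -0.19402616]
 [ 0.48363823 -0.3523466 ]
 [ 0.6128672  -0.32475942]
 [ 0.5790697  -0.166439  ]]
0.157 1181
((0.5319019556045532, -0.2586980164051056), (0.12984220683574677, 0.16040952503681183), 11.701035499572754) [[ 0.45206404 -0.19332631]
 [ 0.4845959  -0.35040238]
 [ 0.6117399  -0.32406974]
 [ 0.579208   -0.16699365]]
0.162 710
((0.540743887424469, -0.25616455078125), (0.1097305417060852, 0.16016341745853424), 12.039985656738281) [[ 0.47038096 -0.18928905]
 [ 0.5037901  -0.3459292 ]
 [ 0.6111068  -0.32304007]
 [ 0.5776977  -0.1663999 ]]
beaker [ 0.343 -0.488  0.008] [ 0.422 -0.409  0.067]
plate [ 0.481 -0.538  0.008] [ 0.583 -0.408  0.027]
bottle [ 0.564 -0.034  0.008] [0.634 0.046 0.117]
marker [ 0.38  -0.059  0.008] [0.421 0.084 0.022]
plain [0.418 0.17  0.008] [0.659 0.407 0.221]
box [ 0.716 -0.096  0.008] [0.867 0.067 0.076]
centrif [ 0.312 -0.976  0.008] [ 1.088 -0.42   0.389]
heater [ 0.608 -0.4    0.008] [ 0.946 -0.152  0.227]
```

View pics/crop.png

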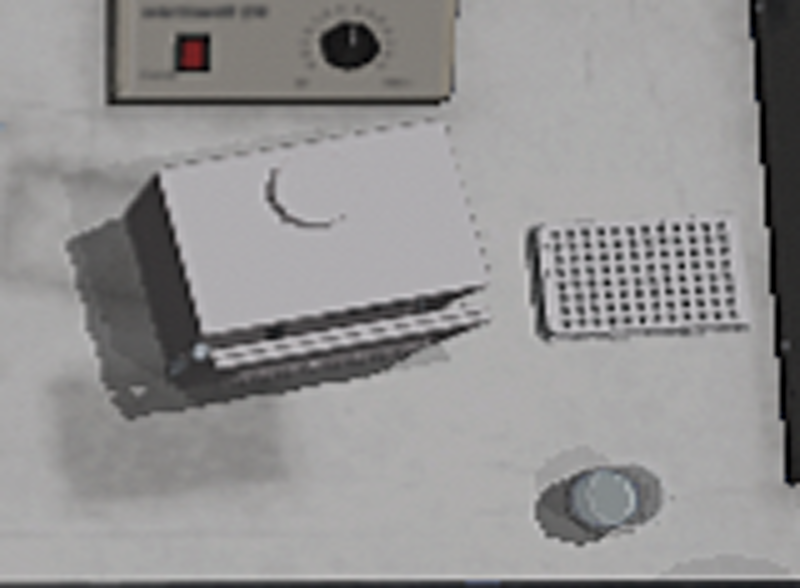

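arm_command --rows '[{"xyz": [-0.025,-0.026,0],"delta_rot": [0,0,0],"gripper": 0},{"xyz": [-0.025,-0.026,0],"delta_rot": [0,0,0],"gripper": 0},{"xyz": [-0.025,-0.026,0],"delta_rot": [0,0,0],"gripper": 0},{"xyz": [-0.025,-0.026,0],"delta_rot": [0,0,0],"gripper": 0},{"xyz": [-0.025,-0.026,0],"delta_rot": [0,0,0],"gripper": 0},{"xyz": [-0.025,-0.026,0],"delta_rot": [0,0,0],"gripper": 0},{"xyz": [-0.025,-0.026,0],"delta_rot": [0,0,0],"gripper": 0},{"xyz": [-0.025,-0.026,0],"delta_rot": [0,0,0],"gripper": 0},{"xyz": [-0.025,-0.026,0],"delta_rot": [0,0,0],"gripper": 0},{"xyz": [-0.025,-0.026,0],"delta_rot": [0,0,0],"gripper": 0},{"xyz": [0,0,0],"delta_rot": [0,0,0],"gripper": 0}]'

```text
time: 1.2
tool_pos: [0.3556, -0.3469, 0.2308]
tcp_rot: [-2.475, 1.931, 0.002]
wrist_force: [-0.1, -0.0, -0.3]
width: 0.002
```

```bash
cat > plan.py <<'E'
import numpy as np
from scipy.spatial.transform import Rotation as R
from workcell import bot
O=np.array([.541,-.256,0]);yaw=.21
C=R.from_euler('z',yaw)
def pose():
    s=bot.read_state();return s,np.array(s['tool_pos']),R.from_rotvec(s['tcp_rot'])
def tgt(local,th,psi=0):
    # psi: tool-x yaw in the cupboard frame; th: tilt, tips forward along tool x
    n=np.array([np.cos(psi),np.sin(psi),0]);z=np.array([0,0,1.])
    x=np.cos(th)*n+np.sin(th)*z; zt=np.sin(th)*n-np.cos(th)*z
    M=np.c_[x,np.cross(zt,x),zt]
    return O+C.apply(local),C*R.from_matrix(M)
def show(local,th,psi=0):
    s,p,r=pose();P,Q=tgt(local,th,psi)
    print("t",s['time'],"cup frame tcp",C.inv().apply(p-O).round(4),"F",np.round(s['wrist_force'],2),"w",round(s['width'],3),"q",np.round(s['q'],2))
    print("target rot delta(tool)",(r.inv()*Q).as_rotvec().round(3),"shift in present tool axes",r.inv().apply(P-p).round(4),"in target axes",Q.inv().apply(P-p).round(4))
E
python3 -c "
from plan import *
show([-.16,-.055,.2],.5)
print(pose()[1],(lambda r:r.as_matrix().round(2))(pose()[2]))"
```

```text
t 1.2 cup frame tcp [-0.2003 -0.0502  0.2308] F [-0.07 -0.02 -0.26] w 0.002 q [-0.82 -0.08  1.98  0.    1.24  0.5 ]
target rot delta(tool) [ 0.381  0.398 -1.501] shift in present tool axes [ 0.0063 -0.0401  0.0308] in target axes [0.0206 0.0048 0.0463]
[ 0.35556799 -0.34689971  0.23077973] [[ 0.24 -0.97  0.  ]
 [-0.97 -0.24  0.  ]
 [-0.   -0.   -1.  ]]
```

arm_command --rows '[{"xyz": [0,0,0],"delta_rot": [0,0,-0.14],"gripper": 0},{"xyz": [0,0,0],"delta_rot": [0,0,-0.14],"gripper": 0},{"xyz": [0,0,0],"delta_rot": [0,0,-0.14],"gripper": 0},{"xyz": [0,0,0],"delta_rot": [0,0,-0.14],"gripper": 0},{"xyz": [0,0,0],"delta_rot": [0,0,-0.14],"gripper": 0},{"xyz": [0,0,0],"delta_rot": [0,0,-0.14],"gripper": 0},{"xyz": [0,0,0],"delta_rot": [0,0,-0.14],"gripper": 0},{"xyz": [0,0,0],"delta_rot": [0,0,-0.14],"gripper": 0},{"xyz": [0,0,0],"delta_rot": [0,0,-0.14],"gripper": 0},{"xyz": [0,0,0],"delta_rot": [0,0,-0.14],"gripper": 0},{"xyz": [0,0,0],"delta_rot": [0,0,-0.14],"gripper": 0},{"xyz": [0,0,0],"delta_rot": [0,0,0],"gripper": 0}]'

```text
time: 2.4
tool_pos: [0.3537, -0.3508, 0.2309]
tcp_rot: [-3.124, -0.331, 0.001]
wrist_force: [0.1, 0.1, -0.1]
width: -0.003
```

arm_command --rows '[{"xyz": [0,0,0],"delta_rot": [0,0.12,0],"gripper": 0},{"xyz": [0,0,0],"delta_rot": [0,0.12,0],"gripper": 0},{"xyz": [0,0,0],"delta_rot": [0,0.12,0],"gripper": 0},{"xyz": [0,0,0],"delta_rot": [0,0.12,0],"gripper": 0},{"xyz": [0,0,0],"delta_rot": [0,0,0],"gripper": 0}]'

```text
time: 2.9
tool_pos: [0.3513, -0.3505, 0.2292]
tcp_rot: [-2.986, -0.302, -0.729]
wrist_force: [-0.4, 0.1, -1.6]
width: 0.0
```

```bash
python3 -c "
from plan import *
show([-.14,-.057,.123],.5)
import cv2
from workcell import read_camera
for n in ('scene','top'):
  c=read_camera(n); cv2.imwrite('pics/a_%s.png'%n,c['pixels'][:,:,::-1])
"
```

```text
t 2.9 cup frame tcp [-0.2053 -0.0529  0.2292] F [-0.36  0.11 -1.56] w 0.0 q [-1.16 -0.18  2.14  0.52  1.13 -1.58]
target rot delta(tool) [-0.001  0.02  -0.008] shift in present tool axes [0.0089 0.0041 0.1243] in target axes [0.0064 0.0041 0.1245]
```

View pics/a_top.png

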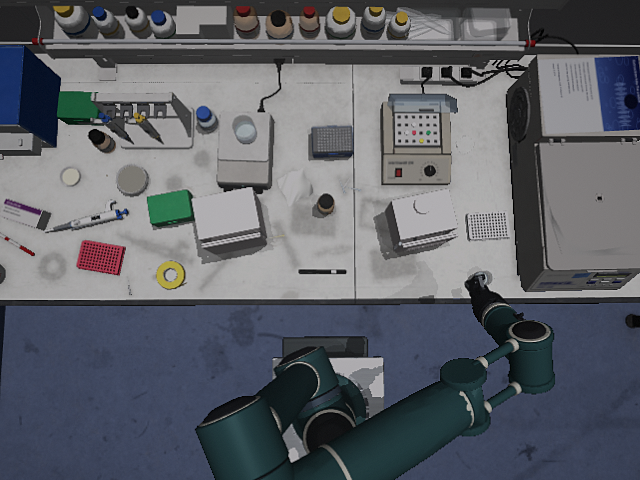

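View pics/a_scene.png

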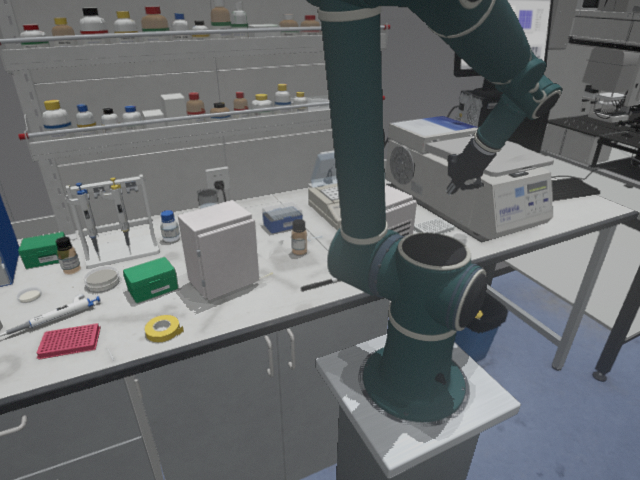

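The top view shows the closed gripper tip at about (478,280), in front of the free corner. All the loose objects are where they were. I'll descend to the pre-press pose.

arm_command --rows '[{"xyz": [0.002,0.001,0.025],"delta_rot": [0,0,0],"gripper": 0},{"xyz": [0.002,0.001,0.025],"delta_rot": [0,0,0],"gripper": 0},{"xyz": [0.002,0.001,0.025],"delta_rot": [0,0,0],"gripper": 0},{"xyz": [0.002,0.001,0.025],"delta_rot": [0,0,0],"gripper": 0},{"xyz": [0.001,0,0.024],"delta_rot": [0,0.02,0],"gripper": 0},{"xyz": [0,0,0],"delta_rot": [0,0,0],"gripper": 0},{"xyz": [0,0,0],"delta_rot": [0,0,0],"gripper": 0}]'

```text
time: 3.7
tool_pos: [0.4196, -0.34, 0.1256]
tcp_rot: [-2.977, -0.318, -0.758]
wrist_force: [-0.6, -0.5, -0.8]
width: -0.002
```

```bash
python3 -c "
from plan import *
show([-.095,-.057,.123],.5)
print('unit fwd in tool',pose()[2].inv().apply(C.apply([1,0,0])).round(3))
import cv2
from workcell import read_camera
for n in ('scene','top'):
  c=read_camera(n); cv2.imwrite('pics/b_%s.png'%n,cv2.resize(c['pixels'][150:300,340:540,::-1],None,fx=4,fy=4))
"
```

```text
t 3.7 cup frame tcp [-0.1362 -0.0569  0.1256] F [-0.6  -0.51 -0.8 ] w -0.002 q [-1.03 -0.01  2.2   0.63  0.88 -1.63]
target rot delta(tool) [-0.002  0.001  0.002] shift in present tool axes [0.035  0.0003 0.022 ] in target axes [0.0349 0.0001 0.0221]
unit fwd in tool [0.878 0.003 0.478]
```

View pics/b_top.png

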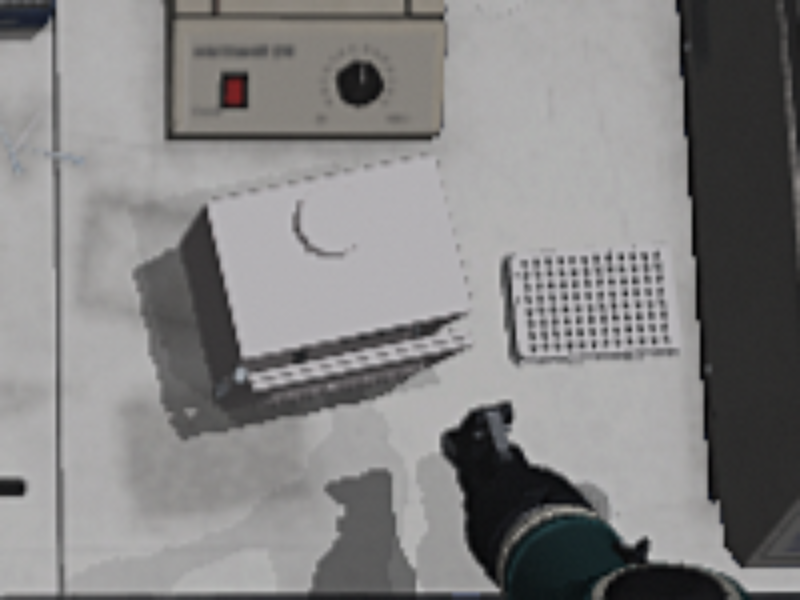

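```bash
python3 -c "
from plan import *
c=dict(np.load('top0.npz'));K=c['intrinsics'];T=c['camera_from_world']
def pr(p):
  q=T[:3,:3]@p+T[:3,3]; u=K@np.array([q[0]/-q[2],-q[1]/-q[2],1]); return (4*(u[0]-340)).round(),(4*(u[1]-150)).round()
s,p,r=pose()
print('tcp',pr(p),'bodybase',pr(p-.073*r.as_matrix()[:,2]))
for l in ([-.076,-.055,.13],[-.076,-.077,.152],[-.064,-.077,.152],[-.076,.077,.152],[-.055,-.08,.16],[.055,-.08,.16],[.055,.08,.16]): print(l,pr(O+C.apply(l)))
"
```

```text
tcp (np.float64(456.0), np.float64(439.0)) bodybase (np.float64(493.0), np.float64(483.0))
[-0.076, -0.055, 0.13] (np.float64(432.0), np.float64(353.0))
[-0.076, -0.077, 0.152] (np.float64(471.0), np.float64(342.0))
[-0.064, -0.077, 0.152] (np.float64(467.0), np.float64(324.0))
[-0.076, 0.077, 0.152] (np.float64(248.0), np.float64(390.0))
[-0.055, -0.08, 0.16] (np.float64(471.0), np.float64(309.0))
[0.055, -0.08, 0.16] (np.float64(431.0), np.float64(151.0))
[0.055, 0.08, 0.16] (np.float64(201.0), np.float64(200.0))
```

arm_command --rows '[{"xyz": [0.009,0,0.005],"delta_rot": [0,0,0],"gripper": 0},{"xyz": [0.009,0,0.005],"delta_rot": [0,0,0],"gripper": 0},{"xyz": [0.009,0,0.005],"delta_rot": [0,0,0],"gripper": 0},{"xyz": [0.009,0,0.005],"delta_rot": [0,0,0],"gripper": 0},{"xyz": [0,0,0],"delta_rot": [0,0,0],"gripper": 0},{"xyz": [0,0,0],"delta_rot": [0,0,0],"gripper": 0}]'

```text
time: 4.4
tool_pos: [0.4594, -0.3316, 0.125]
tcp_rot: [-2.977, -0.317, -0.76]
wrist_force: [-0.0, 0.4, 0.5]
width: 0.004
```

```bash
python3 -c "
from plan import *
show([-.083,-.057,.123],.5)"
```

```text
t 4.4 cup frame tcp [-0.0956 -0.057   0.125 ] F [-0.01  0.38  0.51] w 0.004 q [-0.94  0.03  2.17  0.63  0.83 -1.56]
target rot delta(tool) [-0.001  0.     0.002] shift in present tool axes [0.0101 0.0001 0.0078] in target axes [0.0101 0.     0.0078]
```

Now I'll press in small steps.

arm_command --rows '[{"xyz": [0.002,0,0.001],"delta_rot": [0,0,0],"gripper": 0},{"xyz": [0.002,0,0.001],"delta_rot": [0,0,0],"gripper": 0},{"xyz": [0.002,0,0.001],"delta_rot": [0,0,0],"gripper": 0},{"xyz": [0.002,0,0.001],"delta_rot": [0,0,0],"gripper": 0},{"xyz": [0,0,0],"delta_rot": [0,0,0],"gripper": 0},{"xyz": [0,0,0],"delta_rot": [0,0,0],"gripper": 0}]'

```text
time: 5.0
tool_pos: [0.4678, -0.3301, 0.1255]
tcp_rot: [-2.978, -0.315, -0.76]
wrist_force: [-0.1, -1.3, -0.6]
width: -0.0
```

```bash
python3 -c "
from plan import *
show([-.083,-.057,.123],.5)"
```

```text
t 5.0 cup frame tcp [-0.087  -0.0572  0.1255] F [-0.07 -1.27 -0.59] w -0.0 q [-0.93  0.03  2.16  0.63  0.83 -1.55]
target rot delta(tool) [-0.001  0.     0.001] shift in present tool axes [ 0.0023 -0.0002  0.0041] in target axes [ 0.0023 -0.0002  0.0041]
```

arm_command --rows '[{"xyz": [0.002,0,0.001],"delta_rot": [0,0,0],"gripper": 0},{"xyz": [0.002,0,0.001],"delta_rot": [0,0,0],"gripper": 0},{"xyz": [0,0,0],"delta_rot": [0,0,0],"gripper": 0}]'

```text
time: 5.3
tool_pos: [0.4721, -0.3294, 0.1255]
tcp_rot: [-2.978, -0.316, -0.76]
wrist_force: [-2.1, -1.5, -0.6]
width: 0.0
```

```bash
python3 -c "
from plan import *
show([-.083,-.057,.123],.5)"
```

```text
t 5.3 cup frame tcp [-0.0826 -0.0574  0.1255] F [-2.08 -1.5  -0.6 ] w 0.0 q [-0.92  0.04  2.16  0.63  0.82 -1.54]
target rot delta(tool) [-0.     0.001  0.001] shift in present tool axes [-0.0015 -0.0004  0.002 ] in target axes [-0.0015 -0.0004  0.002 ]
```

arm_command --rows '[{"xyz": [0.002,0,0.001],"delta_rot": [0,0,0],"gripper": 0},{"xyz": [0,0,0],"delta_rot": [0,0,0],"gripper": 0},{"xyz": [0,0,0],"delta_rot": [0,0,0],"gripper": 0}]'

```text
time: 5.6
tool_pos: [0.4738, -0.3291, 0.1255]
tcp_rot: [-2.979, -0.316, -0.759]
wrist_force: [-4.9, -2.6, 0.8]
width: -0.001
```

```bash
python3 -c "
from plan import *
show([-.083,-.057,.123],.5)
import cv2
from workcell import read_camera
for n in ('top',):
  c=read_camera(n); cv2.imwrite('pics/c_%s.png'%n,cv2.resize(c['pixels'][150:300,340:540,::-1],None,fx=4,fy=4))
"
```

```text
t 5.6 cup frame tcp [-0.081  -0.0575  0.1255] F [-4.86 -2.65  0.82] w -0.001 q [-0.92  0.04  2.16  0.63  0.82 -1.54]
target rot delta(tool) [0.    0.001 0.001] shift in present tool axes [-0.003  -0.0005  0.0012] in target axes [-0.003  -0.0005  0.0012]
```

View pics/c_top.png

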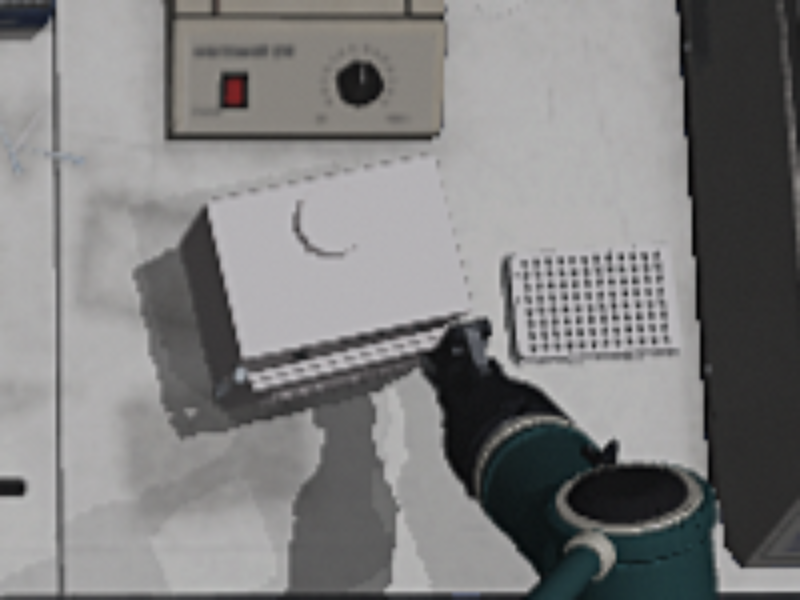

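The fingertips are on the door's free corner, at about (450,340). The force is about 5 N and rising like a spring. I'll go a little further in.

arm_command --rows '[{"xyz": [0.001,0,0.001],"delta_rot": [0,0,0],"gripper": 0},{"xyz": [0,0,0],"delta_rot": [0,0,0],"gripper": 0},{"xyz": [0,0,0],"delta_rot": [0,0,0],"gripper": 0}]'

```text
time: 5.95
tool_pos: [0.4752, -0.329, 0.1254]
tcp_rot: [-2.979, -0.316, -0.759]
wrist_force: [-5.0, -1.6, 2.2]
width: 0.001
```

arm_command --rows '[{"xyz": [0.001,0,0],"delta_rot": [0,0,0],"gripper": 0},{"xyz": [0,0,0],"delta_rot": [0,0,0],"gripper": 0},{"xyz": [0,0,0],"delta_rot": [0,0,0],"gripper": 0}]'

```text
time: 6.25
tool_pos: [0.4757, -0.3288, 0.1254]
tcp_rot: [-2.979, -0.316, -0.758]
wrist_force: [-6.5, -3.0, 1.0]
width: -0.002
```

```bash
python3 -c "
from plan import *
show([-.083,-.057,.123],.5)"
```

```text
t 6.25 cup frame tcp [-0.079  -0.0576  0.1254] F [-6.46 -3.03  0.98] w -0.002 q [-0.91  0.04  2.16  0.63  0.82 -1.53]
target rot delta(tool) [0.    0.002 0.001] shift in present tool axes [-0.0047 -0.0006  0.0002] in target axes [-0.0047 -0.0006  0.0002]
```

arm_command --rows '[{"xyz": [0.001,0,0.001],"delta_rot": [0,0,0],"gripper": 0},{"xyz": [0,0,0],"delta_rot": [0,0,0],"gripper": 0},{"xyz": [0,0,0],"delta_rot": [0,0,0],"gripper": 0}]'

```text
time: 6.55
tool_pos: [0.4779, -0.3284, 0.1255]
tcp_rot: [-2.979, -0.315, -0.76]
wrist_force: [-2.8, -2.2, -0.0]
width: 0.003
```

```bash
python3 -c "
from plan import *
show([-.083,-.057,.123],.5)"
```

```text
t 6.55 cup frame tcp [-0.0768 -0.0577  0.1255] F [-2.8  -2.16 -0.04] w 0.003 q [-0.91  0.04  2.15  0.63  0.82 -1.53]
target rot delta(tool) [0.    0.    0.001] shift in present tool axes [-0.0066 -0.0007 -0.0008] in target axes [-0.0066 -0.0007 -0.0008]
```

The force dropped, so the catch has let go. I'll withdraw quickly straight back.

arm_command --rows '[{"xyz": [-0.041,0,-0.022],"delta_rot": [0,0,0],"gripper": 0},{"xyz": [-0.041,0,-0.022],"delta_rot": [0,0,0],"gripper": 0},{"xyz": [-0.041,0,-0.022],"delta_rot": [0,0,0],"gripper": 0},{"xyz": [0,0,0],"delta_rot": [0,0,0],"gripper": 0},{"xyz": [0,0,0],"delta_rot": [0,0,0],"gripper": 0},{"xyz": [0,0,0],"delta_rot": [0,0,0],"gripper": 0},{"xyz": [0,0,0],"delta_rot": [0,0,0],"gripper": 0}]'

```text
time: 7.25
tool_pos: [0.3425, -0.3567, 0.1245]
tcp_rot: [-2.977, -0.318, -0.761]
wrist_force: [0.6, -0.5, -0.6]
width: -0.0
```

```bash
python3 -c "
from plan import *
show([-.083,-.057,.123],.5)
import cv2
from workcell import read_camera
for n in ('top',):
  c=read_camera(n); cv2.imwrite('pics/d_%s.png'%n,cv2.resize(c['pixels'][150:300,340:540,::-1],None,fx=4,fy=4))
"
```

```text
t 7.25 cup frame tcp [-0.2151 -0.0571  0.1245] F [ 0.63 -0.53 -0.56] w -0.0 q [-1.2  -0.05  2.25  0.62  0.96 -1.78]
target rot delta(tool) [-0.001 -0.001  0.002] shift in present tool axes [0.1151 0.0003 0.0647] in target axes [ 1.152e-01 -1.000e-04  6.470e-02]
```

View pics/d_top.png

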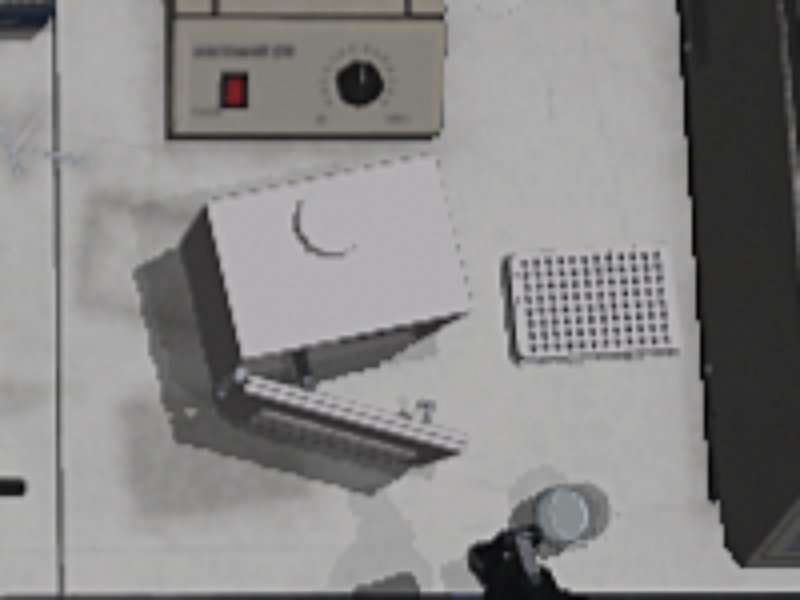

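The door has sprung ajar to about 0.5 rad, with its free edge at (465,448) in the crop. The beaker at (565,515) and the plate haven't moved. Next I'll raise the gripper, set it vertical and turn it to match the door.

arm_command --rows '[{"xyz": [0.016,0,-0.029],"delta_rot": [0,0,0],"gripper": 0},{"xyz": [0.016,0,-0.029],"delta_rot": [0,0,0],"gripper": 0},{"xyz": [0.016,0,-0.029],"delta_rot": [0,0,0],"gripper": 0},{"xyz": [0,0,0],"delta_rot": [0,-0.125,0],"gripper": 0},{"xyz": [0,0,0],"delta_rot": [0,-0.125,0],"gripper": 0},{"xyz": [0,0,0],"delta_rot": [0,-0.125,0],"gripper": 0},{"xyz": [0,0,0],"delta_rot": [0,-0.125,0],"gripper": 0},{"xyz": [0,0,0],"delta_rot": [0,0,0.125],"gripper": 0},{"xyz": [0,0,0],"delta_rot": [0,0,0.125],"gripper": 0},{"xyz": [0,0,0],"delta_rot": [0,0,0.125],"gripper": 0},{"xyz": [0,0,0],"delta_rot": [0,0,0.125],"gripper": 0},{"xyz": [0,0,0],"delta_rot": [0,0,0],"gripper": 0}]'

```text
time: 8.5
tool_pos: [0.3429, -0.3563, 0.2235]
tcp_rot: [-3.109, 0.449, 0.0]
wrist_force: [-0.4, -0.9, -0.7]
width: 0.003
```

```bash
python3 -c "
from plan import *
show([-.10,-.125,.225],0,-.5)
from workcell import read_camera
from h import *
c=read_camera('top');cv2.imwrite('pics/e.png',cv2.resize(c['pixels'][150:300,340:540,::-1],None,fx=4,fy=4))
P,z=pts(c);Pl=C.inv().apply(P-O)
m=(Pl[:,2]>.143)&(Pl[:,2]<.158)&(Pl[:,0]>-.20)&(Pl[:,0]<-.066)&(abs(Pl[:,1])<.12);q=Pl[m];print(len(q));print(cv2.minAreaRect(q[:,:2].astype(np.float32)), cv2.boxPoints(cv2.minAreaRect(q[:,:2].astype(np.float32))))
m=(Pl[:,2]>.02)&(Pl[:,2]<.14)&(Pl[:,0]>-.14)&(Pl[:,0]<-.06)&(Pl[:,1]<.03)&(Pl[:,1]>-.1);q=Pl[m];print(len(q),q[::max(1,len(q)//15)].round(3))
"
```

```text
t 8.5 cup frame tcp [-0.2146 -0.0568  0.2235] F [-0.4  -0.86 -0.66] w 0.003 q [-0.86 -0.08  1.99  0.    1.23 -0.57]
target rot delta(tool) [-0.001  0.     0.003] shift in present tool axes [ 0.1333  0.0053 -0.0015] in target axes [ 0.1333  0.0049 -0.0015]
265
((-0.107185497879982, 0.012511581182479858), (0.153099924325943, 0.01320959534496069), 60.12504959106445) [[-0.15104282 -0.0505761 ]
 [-0.13958858 -0.05715591]
 [-0.06332818  0.07559926]
 [-0.07478242  0.08217908]]
202 [[-0.06   0.018  0.041]
 [-0.072  0.018  0.043]
 [-0.111 -0.064  0.046]
 [-0.108  0.022  0.113]
 [-0.113  0.014  0.121]
 [-0.115  0.01   0.101]
 [-0.115  0.021  0.096]
 [-0.124 -0.007  0.129]
 [-0.121  0.006  0.101]
 [-0.117  0.017  0.042]
 [-0.127 -0.008  0.097]
 [-0.125  0.001  0.058]
 [-0.134 -0.024  0.107]
 [-0.132 -0.01   0.083]
 [-0.131 -0.007  0.038]
 [-0.135 -0.014  0.042]]
```

View pics/e.png

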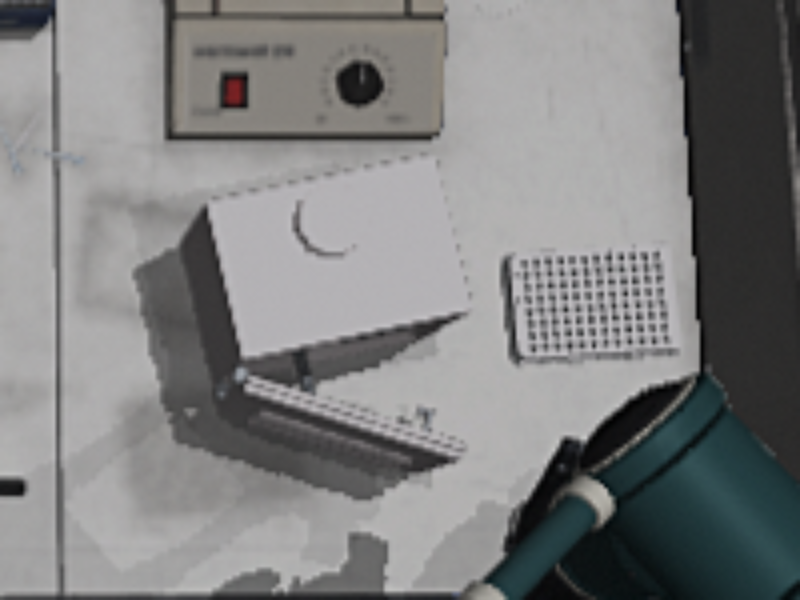

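arm_command --rows '[{"xyz": [0.031,-0.003,0],"delta_rot": [0,0,0],"gripper": 0},{"xyz": [0.031,-0.003,0],"delta_rot": [0,0,0],"gripper": 0},{"xyz": [0.031,-0.003,0],"delta_rot": [0,0,0],"gripper": 0},{"xyz": [0.031,-0.003,0],"delta_rot": [0,0,0],"gripper": 0},{"xyz": [0,0,0],"delta_rot": [0,0,0],"gripper": 0},{"xyz": [0,0,0],"delta_rot": [0,0,0],"gripper": 0}]'

```text
time: 9.15
tool_pos: [0.4645, -0.3804, 0.2231]
tcp_rot: [-3.109, 0.447, 0.002]
wrist_force: [-0.8, -0.9, 0.0]
width: 0.002
```

```bash
python3 -c "
from plan import *
show([-.10,-.105,.11],0,-.5)
from workcell import read_camera
from h import *
c=read_camera('top');cv2.imwrite('pics/f.png',cv2.resize(c['pixels'][150:300,340:540,::-1],None,fx=4,fy=4))
c=read_camera('scene');cv2.imwrite('pics/fs.png',c['pixels'][:,:,::-1])
"
```

```text
t 9.15 cup frame tcp [-0.1008 -0.1057  0.2231] F [-0.76 -0.94  0.02] w 0.002 q [-0.73  0.13  1.78 -0.    1.24 -0.44]
target rot delta(tool) [-0.001  0.001  0.004] shift in present tool axes [ 0.0005 -0.0009  0.1131] in target axes [ 0.0003 -0.001   0.1131]
```

View pics/f.png

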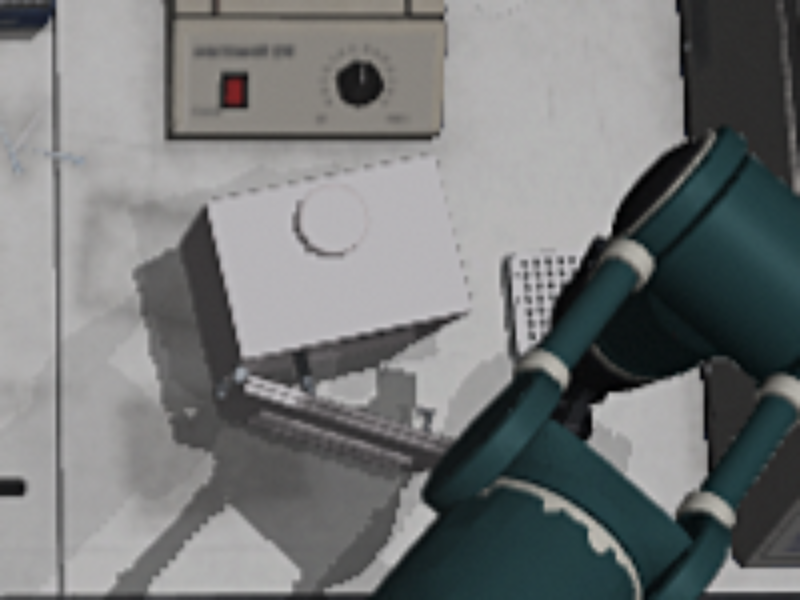

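View pics/fs.png

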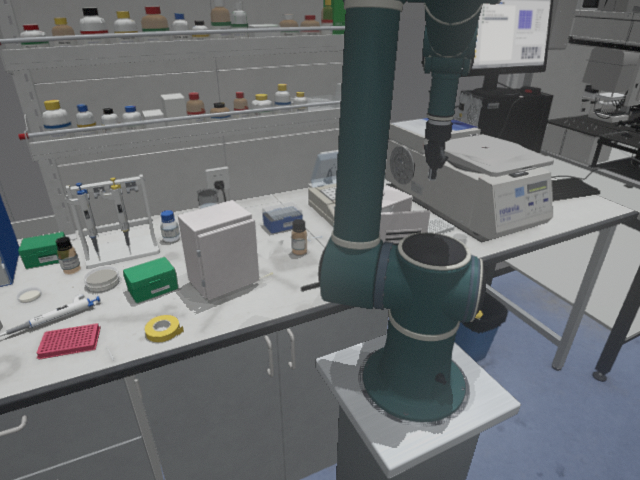

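The top view shows the gripper to the right of the free edge, with the forearm hiding it at about (520,430). Nothing is touching. I'll go down, then slide in behind the free edge.

arm_command --rows '[{"xyz": [0,0,0.028],"delta_rot": [0,0,0],"gripper": 0},{"xyz": [0,0,0.028],"delta_rot": [0,0,0],"gripper": 0},{"xyz": [0,0,0.028],"delta_rot": [0,0,0],"gripper": 0},{"xyz": [0,0,0.029],"delta_rot": [0,0,0],"gripper": 0},{"xyz": [0,0,0],"delta_rot": [0,0,0],"gripper": 0},{"xyz": [-0.008,-0.016,0],"delta_rot": [0,0,0],"gripper": 0},{"xyz": [-0.008,-0.016,0],"delta_rot": [0,0,0],"gripper": 0},{"xyz": [-0.008,-0.016,0],"delta_rot": [0,0,0],"gripper": 0},{"xyz": [-0.008,-0.016,0],"delta_rot": [0,0,0],"gripper": 0},{"xyz": [0,0,0],"delta_rot": [0,0,0],"gripper": 0},{"xyz": [0,0,0],"delta_rot": [0,0,0],"gripper": 0}]'

```text
time: 10.35
tool_pos: [0.452, -0.3098, 0.1115]
tcp_rot: [3.108, -0.45, 0.002]
wrist_force: [-0.1, -0.4, -0.3]
width: -0.0
```

```bash
cat >> plan.py <<'E'
def along(a,r=.115,d=.0145,z=.11):
    return np.array([-.064-np.sin(a)*r+np.cos(a)*d,.077-np.cos(a)*r-np.sin(a)*d,z])
def arc(a1,n,r=.115,d=.0145,z=.11):
    """rows from present pose to arc angle a1"""
    s,p,R0=pose();l=C.inv().apply(p-O);y=R0.as_matrix()[:,0];psi=np.arctan2(y[1],y[0])-yaw
    # present arc angle of TCP about the hinge
    v=l[:2]-[-.064,.077];rr=np.hypot(*v);a0=np.arctan2(-v[0],-v[1])+np.arctan2(d,r)
    print("t",s['time'],"local",l.round(4),"arc angle",a0.round(3),"psi",psi.round(3),"rad",rr.round(4),"F",np.round(C.inv().apply(s['wrist_force']),1),"q",np.round(s['q'],2))
    pp,rc=p,R0
    for k in range(1,n+1):
        a=a0+(a1-a0)*k/n;P,Q=tgt(along(a,r,d,z),0,psi+(-a1-psi)*k/n)
        print((rc.inv().apply(P-pp)).round(3),(rc.inv()*Q).as_rotvec().round(3)); pp,rc=P,Q
E
python3 -c "
from plan import *
arc(1.2,12)"
```

```text
t 10.35 local [-0.0982 -0.034   0.1115] arc angle 0.424 psi -0.497 rad 0.1162 F [-0.2 -0.4 -0.3] q [-0.65  0.13  2.   -0.    1.01 -0.36]
[-0.007  0.001  0.002] [ 0.001 -0.001  0.059]
[-0.007  0.001  0.   ] [0.    0.    0.059]
[-0.007  0.001  0.   ] [0.    0.    0.059]
[-0.007  0.001  0.   ] [0.    0.    0.059]
[-0.007  0.001  0.   ] [0.    0.    0.059]
[-0.007  0.001  0.   ] [0.    0.    0.059]
[-0.007  0.001  0.   ] [0.    0.    0.059]
[-0.007  0.001  0.   ] [0.    0.    0.059]
[-0.007  0.001  0.   ] [0.    0.    0.059]
[-0.007  0.001  0.   ] [0.    0.    0.059]
[-0.007  0.001  0.   ] [0.    0.    0.059]
[-0.007  0.001  0.   ] [0.    0.    0.059]
```

arm_command --rows '[{"xyz": [-0.007,0.001,0.001],"delta_rot": [0,0,0.06],"gripper": 0},{"xyz": [-0.007,0.001,0],"delta_rot": [0,0,0.06],"gripper": 0},{"xyz": [-0.007,0.001,0],"delta_rot": [0,0,0.06],"gripper": 0},{"xyz": [-0.007,0.001,0],"delta_rot": [0,0,0.06],"gripper": 0},{"xyz": [-0.007,0.001,0],"delta_rot": [0,0,0.06],"gripper": 0},{"xyz": [-0.007,0.001,0],"delta_rot": [0,0,0.06],"gripper": 0},{"xyz": [-0.007,0.001,0],"delta_rot": [0,0,0.06],"gripper": 0},{"xyz": [-0.007,0.001,0],"delta_rot": [0,0,0.06],"gripper": 0},{"xyz": [-0.007,0.001,0],"delta_rot": [0,0,0.06],"gripper": 0}]'

```text
time: 11.25
tool_pos: [0.394, -0.2881, 0.1107]
tcp_rot: [2.873, -1.268, 0.004]
wrist_force: [-1.0, -2.1, 1.7]
width: 0.003
```

```bash
python3 -c "
from plan import *
arc(1.45,6)
from workcell import read_camera
from h import *
c=read_camera('top');cv2.imwrite('pics/g.png',cv2.resize(c['pixels'][150:300,340:540,::-1],None,fx=4,fy=4))
"
```

```text
t 11.25 local [-0.1504 -0.0008  0.1107] arc angle 0.964 psi -1.042 rad 0.1162 F [-1.4 -1.9  1.7] q [-0.68  0.02  2.12 -0.    1.    0.15]
[-0.009  0.001  0.001] [ 0.    -0.003  0.068]
[-0.009  0.001  0.   ] [0.    0.    0.068]
[-0.009  0.001  0.   ] [0.    0.    0.068]
[-0.009  0.001  0.   ] [0.    0.    0.068]
[-0.009  0.001  0.   ] [0.    0.    0.068]
[-0.009  0.001  0.   ] [0.    0.    0.068]
```

View pics/g.png

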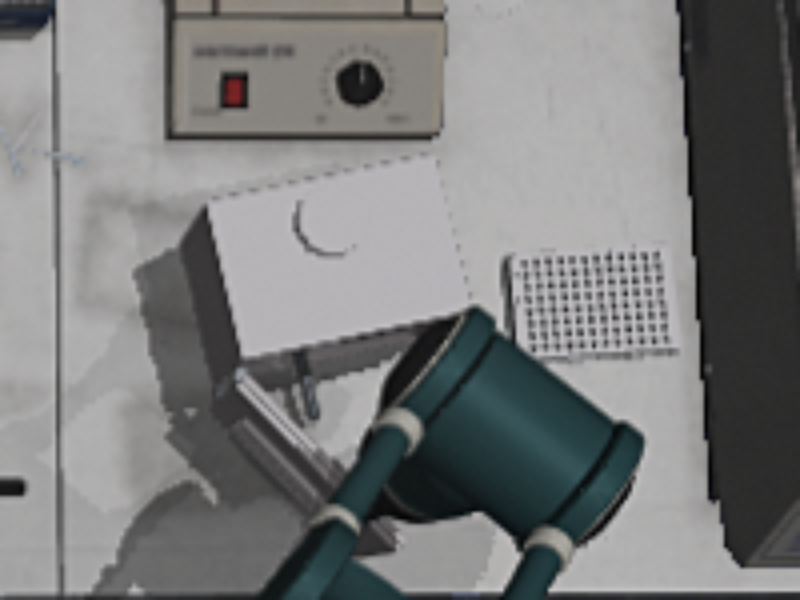

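The door is following the fingers and is now at about 1 rad. I'll keep going, more slowly.

arm_command --rows '[{"xyz": [-0.006,0.001,0],"delta_rot": [0,0,0.05],"gripper": 0},{"xyz": [-0.006,0.001,0],"delta_rot": [0,0,0.05],"gripper": 0},{"xyz": [-0.006,0.001,0],"delta_rot": [0,0,0.05],"gripper": 0},{"xyz": [-0.006,0.001,0],"delta_rot": [0,0,0.05],"gripper": 0},{"xyz": [-0.006,0,0],"delta_rot": [0,0,0.05],"gripper": 0},{"xyz": [-0.006,0.001,0],"delta_rot": [0,0,0.05],"gripper": 0},{"xyz": [-0.006,0.001,0],"delta_rot": [0,0,0.05],"gripper": 0},{"xyz": [-0.006,0.001,0],"delta_rot": [0,0,0.05],"gripper": 0}]'

```text
time: 12.1
tool_pos: [0.363, -0.2512, 0.1106]
tcp_rot: [2.566, -1.813, 0.004]
wrist_force: [0.9, -0.4, 2.0]
width: 0.002
```

```bash
python3 -c "
from plan import *
arc(1.55,6)
from workcell import read_camera
from h import *
c=read_camera('top');cv2.imwrite('pics/i.png',cv2.resize(c['pixels'][150:300,340:540,::-1],None,fx=4,fy=4))
"
```

```text
t 12.1 local [-0.173   0.0418  0.1106] arc angle 1.384 psi -1.44 rad 0.1146 F [ 0.8 -0.6  2. ] q [-0.66 -0.07  2.21  0.    1.    0.57]
[-0.003  0.002  0.001] [-0.002 -0.002  0.018]
[-0.003  0.001  0.   ] [0.    0.    0.018]
[-0.003  0.     0.   ] [0.    0.    0.018]
[-0.003  0.     0.   ] [0.    0.    0.018]
[-0.003  0.     0.   ] [0.    0.    0.018]
[-0.003  0.     0.   ] [0.    0.    0.018]
```

View pics/i.png

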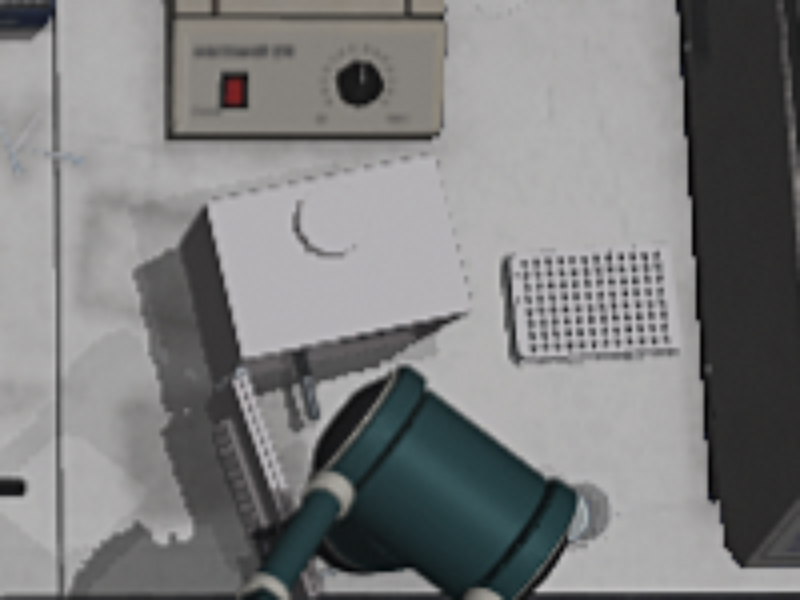

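```bash
cat > door.py <<'E'
from plan import *
from workcell import read_camera
from h import *
c=read_camera('top')
P,z=pts(c);Pl=C.inv().apply(P-O)
m=(Pl[:,2]>.144)&(Pl[:,2]<.157)&(Pl[:,0]>-.25)&(Pl[:,0]<-.067)&(Pl[:,1]>.03)&(Pl[:,1]<.13)
q=Pl[m][:,:2].astype(np.float32);r=cv2.minAreaRect(q);print(len(q),r,cv2.boxPoints(r).round(4).tolist())
v=cv2.fitLine(q,cv2.DIST_HUBER,0,.01,.01).ravel();print("angle",np.arctan2(abs(v[0]),-np.sign(v[0])*-v[1] if 0 else -v[1]*np.sign(-v[0])))
E
python3 door.py
```

```text
204 ((-0.14194920659065247, 0.07464315742254257), (0.15108861029148102, 0.013154755346477032), 5.297055721282959) [[-0.21780000627040863, 0.07419999688863754], [-0.21660000085830688, 0.06109999865293503], [-0.06610000133514404, 0.07509999722242355], [-0.06729999929666519, 0.08820000290870667]]
angle 1.4732368
```

Depth puts the door at about 1.475 rad. I'll push slowly through the last 0.1 rad.

arm_command --rows '[{"xyz": [-0.002,0,0],"delta_rot": [0,0,0.02],"gripper": 0},{"xyz": [-0.002,0,0],"delta_rot": [0,0,0.02],"gripper": 0},{"xyz": [-0.002,0,0],"delta_rot": [0,0,0.02],"gripper": 0},{"xyz": [-0.002,0,0],"delta_rot": [0,0,0.02],"gripper": 0},{"xyz": [-0.002,0,0],"delta_rot": [0,0,0.02],"gripper": 0},{"xyz": [-0.002,0,0],"delta_rot": [0,0,0.01],"gripper": 0},{"xyz": [0,0,0],"delta_rot": [0,0,0],"gripper": 0},{"xyz": [0,0,0],"delta_rot": [0,0,0],"gripper": 0}]'

```text
time: 13.0
tool_pos: [0.3586, -0.2387, 0.1098]
tcp_rot: [-2.463, 1.949, -0.0]
wrist_force: [-2.4, -0.4, 4.9]
width: 0.003
```

```bash
python3 door.py; python3 -c "
from plan import *
arc(1.55,1)"
```

```text
179 ((-0.14180947840213776, 0.0838017538189888), (0.013511531986296177, 0.14943574368953705), 88.51061248779297) [[-0.2167000025510788, 0.07900000363588333], [-0.06729999929666519, 0.07509999722242355], [-0.06689999997615814, 0.08860000222921371], [-0.21629999577999115, 0.0925000011920929]]
angle 1.5851496
t 13.05 local [-0.1748  0.055   0.1098] arc angle 1.5 psi -1.549 rad 0.1129 F [-1.4  0.5  4.6] q [-0.65 -0.09  2.23  0.    1.01  0.69]
[-0.005  0.004 -0.   ] [-0.     0.     0.001]
```

The door is at about 1.585 rad, square to the cupboard. I'll back away from it and lift clear.

arm_command --rows '[{"xyz": [0.005,0,0],"delta_rot": [0,0,0],"gripper": 0},{"xyz": [0.015,0,0],"delta_rot": [0,0,0],"gripper": 0},{"xyz": [0.015,0,0],"delta_rot": [0,0,0],"gripper": 0},{"xyz": [0,0,-0.03],"delta_rot": [0,0,0],"gripper": 0},{"xyz": [0,0,-0.03],"delta_rot": [0,0,0],"gripper": 0},{"xyz": [0,0,-0.03],"delta_rot": [0,0,0],"gripper": 0},{"xyz": [0.03,0,-0.03],"delta_rot": [0,0,0],"gripper": 0},{"xyz": [0.03,0,0],"delta_rot": [0,0,0],"gripper": 0},{"xyz": [0.03,0,0],"delta_rot": [0,0,0],"gripper": 0},{"xyz": [0.03,0,0],"delta_rot": [0,0,0],"gripper": 0},{"xyz": [0,0,0],"delta_rot": [0,0,0],"gripper": 0},{"xyz": [0,0,0],"delta_rot": [0,0,0],"gripper": 0}]'

```text
time: 14.25
tool_pos: [0.3939, -0.3908, 0.2289]
tcp_rot: [-2.461, 1.951, 0.002]
wrist_force: [-0.1, 0.4, 0.7]
width: 0.003
```

```bash
python3 door.py; python3 -c "
from plan import *
from workcell import read_camera
import cv2
s=bot.read_state();print(s['time'],s['tool_pos'],s['wrist_force'],s['joint_vel'].round(3))
c=read_camera('top');cv2.imwrite('pics/j.png',c['pixels'][:,:,::-1])"
```

```text
254 ((-0.1418902575969696, 0.08375222980976105), (0.013324839994311333, 0.14961111545562744), 88.38548278808594) [[-0.21690000593662262, 0.07919999957084656], [-0.06729999929666519, 0.07500000298023224], [-0.06689999997615814, 0.08829999715089798], [-0.21649999916553497, 0.0925000011920929]]
angle 1.5940981
14.3 [ 0.39380692 -0.38994329  0.22894596] [ 0.30469244 -0.43929185 -0.101538  ] [ 0.014 -0.023  0.019 -0.     0.001  0.003]
```

View pics/j.png

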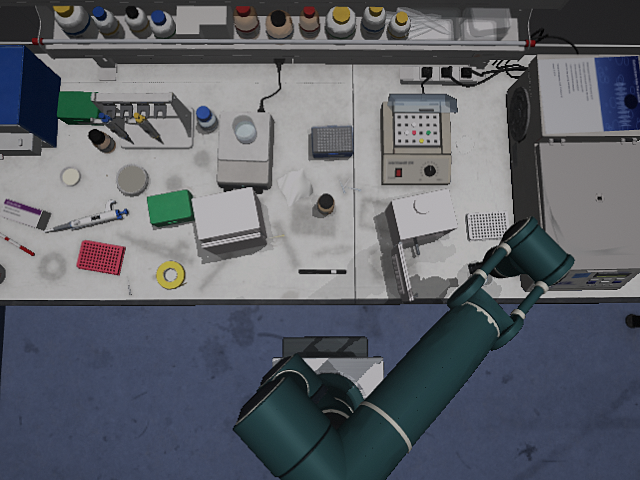

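The door stands square at (403,270), and the plain cupboard (228,220) is shut. The plate, bottle, marker and other objects haven't moved. The arm hides the beaker, but it was in place in the last view and the fingers stayed above it. Handing in.

```bash
python3 -c "
from workcell import bot
print(bot.finish_job())"
```

```text
the job is handed in; nothing more can be done
None
```

The slatted cupboard is open and its door is standing about square to the cupboard. I handed the job in at about 14 s of the 64 s allowed.

- **Pressing:** I pressed the upper free corner of the door with closed fingertips. The force rose to about 7 N and then dropped as the catch let go. I pulled the fingers straight back, and the door sprang ajar on its own to about 0.52 rad.
- **Opening:** I lowered the closed fingers beside the free edge, slid them in behind it and pushed the door round with their outside. Then I backed off and lifted clear.
- **Last checks:** The depth image put the door at about 1.59 rad, practically the same as just before the fingers left it (1.585). The arm was clear of everything, with a wrist force of about 0.5 N. In the last top view the plain cupboard is shut and the loose objects I could see look unmoved.
- **Not fully checked:** The arm hid the beaker in that last view. It was partly visible and in its place shortly before, and the fingers always stayed above its height. While I was pushing the door, the wrist also read about 5 N upward that I couldn't explain; it was gone once the fingers left the door.

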